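# Put the label printer back to work after a roll change

## Task

The label printer has a fresh roll in it and its cover has been left ajar. Slowly press the cover fully shut with a fingertip, then tap the feed key (the long middle one) to line up the labels, then tap the pause key (the round one) to start printing again, each lightly and letting the key spring back. Do not lift the cover, do not press the cancel key (the small square one) and leave the other things on the bench where they are.

Things in the scene. Friction and masses are not known exactly. Their poses are not given: they have to be found in the camera images.
- printer: Grey desktop label printer, fixed: 260 mm deep (x), 200 wide (y), 173 high. Origin at the centre of its underside; x runs from its front (keys, label mouth; faces the robot) to its back, y to the left for one who faces its front, z up. The front 60 mm of its top is the key deck, sloping 0.15 rad down to the front, with three dark keys in a row. The shut cover stands 38 mm above it.
- cover (a joint): Cover angle, rad: 0 shut, grows as its front edge rises (0.12 to 0.30 at the start); shut means below 0.02. Hinge line along the printer's y, 106 mm behind its origin, 162 mm up; the cover is 196 mm wide and reaches 174 mm forward, its shut top 10 mm above the hinge line. Stiff hinge: it stays where left; about 2 N down on the front edge moves it, to a hard stop at 0: go slowly.
- cover_pad (a point): Centre of the ribbed thumb pad (22 x 56 mm) on top of the cover, in the middle of its front edge, 156 mm forward of the hinge; the point is on the surface and moves with the cover. Shut, it lies 50 mm ahead of the printer's origin (towards its front) and 173 mm above the bench.
- feed_key_top (a point): Centre of the top of the feed key, the long oblong key in the middle of the deck (42 mm across the width, 22 mm front to back, marked with an arrow). At rest it lies 101 mm ahead of the printer's origin, 0 mm aside, 140 mm up, and stands 7 mm proud of the deck; the point moves with the key.
- feed_key (a joint): How far the feed key is pressed, m: 0 at rest, 0.005 fully down; a spring brings it back. The force grows evenly to 8 N fully down, square to the deck; it counts as tapped beyond 0.002 (about 3 N).
- pause_key_top (a point): Centre of the top of the pause key, the round key (26 mm across, marked with two bars), on the right of the deck as seen by one who faces the front: 101 mm ahead of the printer's origin, 58 mm towards its -y, 140 mm up at rest, 7 mm proud of the deck.
- pause_key (a joint): How far the pause key is pressed, m: 0 at rest, 0.005 fully down; same spring (8 N fully down) and count as the feed key.
- cancel_key_top (a point): Centre of the top of the cancel key, the small square key (20 mm, marked with a cross), on the left of the deck: 101 mm ahead of the printer's origin, 58 mm towards its +y, 140 mm up. It must not be pressed.
- cancel_key (a joint): How far the cancel key is pressed, m: 0 at rest; same spring.
- label_roll: Spare roll of white labels standing on its end near the printer, 96 mm across, 58 mm high, 39 mm bore, loose; origin at the centre of its underside. Bystander.
- flat_carton: Red carton lying flat near the printer, 130 x 90 x 26 mm, loose; origin at the centre of its underside. Bystander.
- small_carton: Red carton 70 x 55 mm, 75 mm high, loose, beside the printer; origin at the centre of its underside. Bystander.
- tape_dispenser: Black tape dispenser with an amber roll, 125 x 62 mm, 86 mm high, loose; origin at the centre of its underside. Bystander.
- marker: White marker pen with a black cap, 130 mm long, 18 mm thick, lying loose in front of the printer; origin on the bench under its middle. Bystander.
- cutter: Grey box cutter, 130 x 26 x 18 mm with 20 mm of blade, lying loose in front of the printer; origin on the bench under its middle. Bystander.

How it is judged:
On the way, in this order (a step that is already met when the one before it is completed fails the run):
1. the cover is pressed fully shut (value of joint cover below 0.02 rad), for 0.1 s.
2. the feed key is tapped, with the cover shut (value of joint feed_key above 0.002 m and value of joint cover below 0.02 rad), for 0.04 s.
3. the feed key springs back (value of joint feed_key below 0.001 m), for 0.1 s.
4. the pause key is tapped, with the cover shut (value of joint pause_key above 0.002 m and value of joint cover below 0.02 rad), for 0.04 s.
At the end, for the whole second after the job is handed in: The cover is shut (below 0.02 rad), the feed key and then the pause key have been tapped (each past 2 mm of its 5 mm), and all keys have sprung back (within 1 mm of rest) (value of joint cover below 0.02 rad and value of joint each of feed_key, pause_key, cancel_key below 0.001 m); the robot touches nothing.
It fails at once if the cancel key is pressed (more than 1.5 mm) (value of joint cancel_key above 0.0015 m).
It fails at once if the feed or pause key is pressed while the cover is still open, or both at once ((value of joint any of feed_key, pause_key above 0.002 m and value of joint cover above 0.05 rad) or value of joint each of feed_key, pause_key above 0.0015 m).
It fails at once if the cover is lifted (beyond 0.36 rad) (value of joint cover above 0.36 rad).
It fails at once if a key is pushed with over 40 N, or the printer or its cover with over 80 N (contact force between any of feed_key, pause_key and anything else above 40 N or contact force between printer and anything else above 80 N).
It fails at once if a bystander is moved more than 15 mm or lifted (distance of any of label_roll, flat_carton, small_carton, tape_dispenser, marker, cutter from where it was at the start of the episode above 0.015 m).
It also fails if it takes over 45 s, if anything falls off the work surface, if the arm or the gripper's body presses on something with over 40 N, if the wrist force passes 120 N, or if a joint passes its speed limit or range.

## Robot

A 7-joint arm with a two-finger parallel gripper is mounted at the origin on the work surface. World frame = base frame: x ahead of the robot, y to its left, z up, the work surface at z = 0. Lengths are in m, angles in rad, forces in N, time in s.
With the tool pointing down it reaches from about 0.4 to 0.925 m from the base axis. Payload 5.6 kg.
Tool frame: the origin (TCP) lies midway between the tips of the shut fingers; the grasp point (between the pads) lies 19 mm behind it (manip.grip_point_offset is the z of the grasp point in the tool frame, in m); z points along the fingers, y is the line along which they close (so a half turn about z gives the same grasp; the last joint's range is limited). The gripper opens to 85 mm and grips with 20 to 120 N. Pads are 22 mm wide; open, the fingers measure 114 mm over their backs; the gripper's body (76 mm by 85 mm) begins 54 mm behind the grasp point. The pads swing forward as they close: fully open they stand 13 mm farther back than shut.
Start: joints at [1.198, 0.468, -0.012, 1.603, 0.006, 1.071, -0.056], TCP at [0.21, -0.615, 0.231] pointing down, gripper open.
Joint ranges: [-2.53, 2.53], [-0.31, 2.02], [-1.57, 1.55], [0.28, 2.44], [-1.29, 4.43], [0.15, 1.84], [-2.92, 2.92]. Speed limits (rad/s): [2.57, 2.57, 3.14, 3.14, 3.14, 3.14, 3.14].

## Interface

Orientations are given as a unit quaternion [x, y, z, w].
In Python, from bench import manip, optics gives the robot as it stands.
- The arm moves only by the tool apply_moves, never from a script. Its argument "deltas" is a list of rows, each a list of 6 numbers: the shift along the tool's x, y, z each as a share of 0.5 m, from -1 to 1, then the turn, a rotation vector about the tool's x, y, z each as a share of 120 degrees, from -1 to 1. In form: [[x, y, z, ax, ay, az], ...]. A call has 1 to 20 rows; each row is the pose to reach, as a shift and turn from the pose commanded when the call began, along the tool's axes at that moment; what a row does not reach only later rows make up. A row lasts 1/8 s, in which the tool goes at most 62.5 mm and 10.7 degrees, less where a joint would pass 70% of its speed; a pose out of reach is approached as far as the arm can. A call with a number of a shift or a turn outside -1 to 1 is refused whole. A call with a gripper value outside its range is refused whole. "gripper" is the opening, from -1 (shut) to 1 (fully open), set as the call begins (left out, the last holds). The fingers move at their own pace and stop on an object; "grip_force" is the grip in N (left out, the last holds). Time passes only in rows, so rows that repeat a pose let the fingers close. It gives the time, the measured TCP pose, the force, the opening and the grip force at its end, in the units of the state.
- manip.read_state(): the state, without advancing time (a new reading comes with each control period).
- optics.read_camera(name): name is "side" or "top"; returns the picture (400x640x3 uint8, red, green, blue); there is no depth.
- optics.calibration(name): a dict with "fx", "fy", "cx", "cy" (pixels), "R" (3x3) and "t" (3): a world point X has camera coordinates R X + t. Camera axes: x right, y down, z forward; pixel columns grow to the right and rows downward; lengths in m; the calibration is good to about 2 mm. A picture is of the moment at which its call begins. calibration takes no time and is no camera call.
- manip.job_done(): hands the job in; it is judged then, once.
The state is a dict: "time_s": time; "qpos": joint angles; "joint_vel": joint speeds; "joint_torque": joint torques, N m; "position": TCP position; "eef_rot": TCP orientation; "wrist_force": force on the tool from outside, world axes, zero at the start; "moment": the same for the moment, N m; "width": finger opening in m; "grip_force": force on a finger pad.
Only numpy, scipy, OpenCV 4.12 (cv2) and the standard library are available. Lean on these libraries where they do the work, as an engineer would, in place of code of your own. Each camera call takes 0.05 s, during which the arm holds its last target. There are 200 camera calls.

## Working session

There is one attempt and no reset: what is moved stays moved. The work goes in short steps, Python scripts to look and compute and a tool call to move; the robot and the scene stay as the last step left them, time stands still between calls to the robot, and variables do not carry over. Pictures are saved under pics/ and viewed, at most 10 in all, crops included, and the job is handed in when it is done.

Besides the shell and the picture viewer there is one more tool, called after "Call:" by a JSON object that holds its "name" and its "arguments". apply_moves: Moves the arm, as the interface text tells. Shift numbers are shares of 0.5 m and turn numbers shares of 120 degrees, none past 1 either way. Its arguments: {"type":"object","properties":{"deltas":{"type":"array","items":{"type":"array","items":{"type":"number","minimum":-1,"maximum":1}}},"gripper":{"type":"number"},"grip_force":{"type":"number"}},"required":["deltas"]}

```bash
mkdir -p pics; python3 - <<'E'
from bench import manip, optics
import cv2,numpy as np
for n in("top","side"):
    cv2.imwrite(f"pics/{n}0.png",optics.read_camera(n)[:,:,::-1])
    c=optics.calibration(n);print(n,c)
s=manip.read_state();print(s)
E
```

```text
top {'fx': 514.2253731450425, 'fy': 514.2253731450425, 'cx': 321.5894158560965, 'cy': 197.7019082588503, 'R': array([[-0.01456384, -0.99988446, -0.0043549 ],
       [-0.99140797,  0.01500633, -0.12994244],
       [ 0.12999278,  0.00242502, -0.99151197]]), 't': array([0.07554777, 0.57394187, 1.66359914])}
side {'fx': 393.16570633509684, 'fy': 393.16570633509684, 'cx': 323.1861655951063, 'cy': 203.61488169321717, 'R': array([[ 0.94651937, -0.32247498,  0.01053477],
       [-0.19370072, -0.59405103, -0.78075822],
       [ 0.25803318,  0.73696218, -0.62474444]]), 't': array([-0.51457247,  0.23402731,  0.86853703])}
{'time_s': 0.1, 'qpos': array([ 1.19798414,  0.46832245, -0.01159226,  1.60356022,  0.00599219,
        1.07144343, -0.05630128]), 'joint_vel': array([ 0.00104476, -0.00302634,  0.00156886, -0.00286364, -0.00034175,
        0.00230617, -0.00069604]), 'joint_torque': array([ 7.96407621e-04, -5.33512330e+01,  2.15964310e-02, -2.51963085e+01,
        1.15180996e-02,  4.30605869e-03, -2.02652478e-05]), 'position': array([ 0.21027205, -0.61448645,  0.23040009]), 'eef_rot': array([ 9.86439883e-01,  1.64120794e-01, -1.97595238e-04, -8.26219275e-04]), 'wrist_force': array([-0.38431669, -0.10092859,  0.32067833]), 'moment': array([ 0.04515384, -0.01418329, -0.03061388]), 'grip_force': 0.0, 'width': 0.08535190922675523}
```

View pics/top0.png

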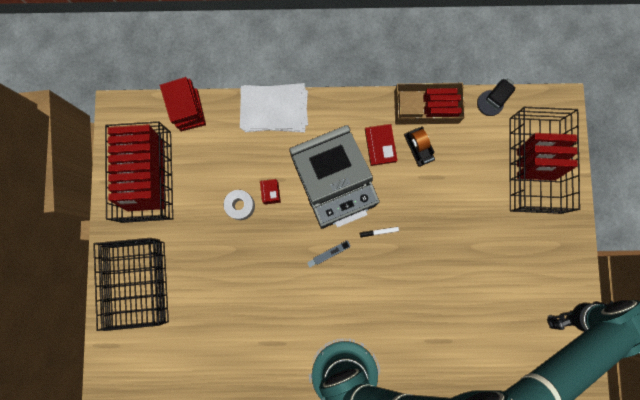

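View pics/side0.png

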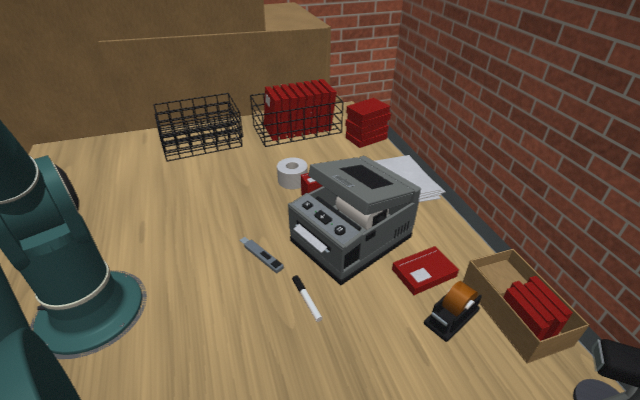

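The top view shows the printer with its keys near (328,208), (346,205) and (364,198). In the side view they are near (308,205), (323,216) and (340,230), and the cover is ajar. I'll find the keys by dark blobs and check on one zoomed picture.

```bash
cat > h.py <<'E'
from bench import manip, optics
import cv2,numpy as np
def ray(n,uv):
    c=optics.calibration(n);R,t=np.array(c["R"]),np.array(c["t"])
    d=R.T@np.array([(uv[0]-c["cx"])/c["fx"],(uv[1]-c["cy"])/c["fy"],1]);return -R.T@t,d/np.linalg.norm(d)
def plane(n,uv,z):
    o,d=ray(n,uv);return o+d*(z-o[2])/d[2]
def tri(a,b):
    A=[];B=[]
    for n,uv in(("top",a),("side",b)):
        o,d=ray(n,uv);P=np.eye(3)-np.outer(d,d);A.append(P);B.append(P@o)
    return np.linalg.lstsq(np.vstack(A),np.hstack(B),rcond=None)[0]
def proj(n,X):
    c=optics.calibration(n);p=np.array(c["R"])@X+c["t"];return c["fx"]*p[0]/p[2]+c["cx"],c["fy"]*p[1]/p[2]+c["cy"]
E
python3 - <<'E'
from h import *
out=[]
for n,(x0,y0,x1,y1) in(("top",(285,120,385,230)),("side",(280,150,425,290))):
    im=cv2.imread(f"pics/{n}0.png");g=cv2.cvtColor(im,cv2.COLOR_BGR2GRAY)[y0:y1,x0:x1]
    m=(g<50).astype(np.uint8)
    k,l,s,c=cv2.connectedComponentsWithStats(m)
    for i in range(1,k):
        if 15<s[i,4]<300: 
            print(n,c[i]+[x0,y0],s[i,2:])
    out.append(cv2.resize(im[y0:y1,x0:x1],(400,500) if n=="top" else (400,386),interpolation=cv2.INTER_CUBIC)[:386] if n=="side" else cv2.resize(im[y0:y1,x0:x1],(351,386),interpolation=cv2.INTER_CUBIC))
cv2.imwrite("pics/z.png",np.hstack(out))
E
```

```text
top [341.16129032 192.53225806] [ 46  21 124]
top [363.66666667 198.0952381 ] [ 7  7 21]
top [346.3125 204.6875] [14  9 64]
top [328.94444444 212.05555556] [ 7  7 18]
top [326.29411765 225.17647059] [11  5 17]
side [308.25454545 186.18787879] [ 21  19 165]
side [337.27683616 212.31073446] [ 45  35 177]
side [307.15625 206.0625 ] [ 9  7 32]
side [379.25      217.0862069] [ 15  17 116]
side [322.77142857 217.23809524] [ 16  13 105]
side [314.59793814 235.07216495] [36 32 97]
side [404.31914894 227.19148936] [10 13 47]
side [339.72 230.76] [10  9 50]
side [396.53333333 231.83333333] [ 6 11 30]
side [370.24657534 235.08219178] [11 11 73]
side [351.7920354  255.88053097] [ 17  26 226]
side [405.65405405 279.2972973 ] [ 33  26 185]
side [297.86206897 282.67816092] [12 14 87]
```

View pics/z.png

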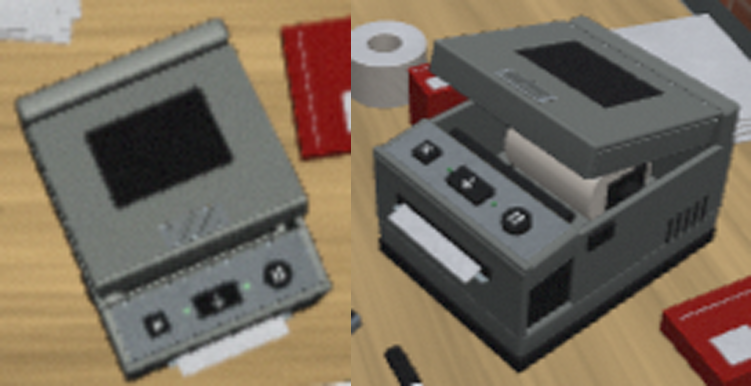

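The zoom shows the three keys clearly. The ribbed pad is near (340,184) in the top view and (343,180) in the side view. Next I'll triangulate.

```bash
python3 - <<'E'
from h import *
K=dict(pause=((363.7,198.1),(339.7,230.8)),feed=((346.3,204.7),(322.8,217.2)),cancel=((328.9,212.1),(307.2,206.1)))
P={k:tri(*v) for k,v in K.items()};Q={k:plane("top",v[0],.139) for k,v in K.items()}
S={k:plane("side",v[1],.139) for k,v in K.items()}
pad=tri((340,183.8),(343.4,180.5))
for k in P:print(k,P[k].round(4),Q[k].round(4),S[k].round(4))
a=Q['cancel']-Q['pause'];print(np.linalg.norm(a),"yaw",yaw:=np.arctan2(-a[0],a[1]))
a=P['cancel']-P['pause'];print("yaw2",np.arctan2(-a[0],a[1]))
ux=np.array([np.cos(yaw),np.sin(yaw),0]);f=np.mean(list(Q.values())+list(S.values()),0);print("feed",f,"pad",pad,"shut pad",f+.051*ux)
o=f+.101*ux;h=o+.106*ux
print("angle est",np.arctan2(pad[2]-.162,(h-pad)@ux)-np.arctan2(.01,.156))
s=manip.read_state();from scipy.spatial.transform import Rotation as R
print(R.from_quat(s['eef_rot']).as_matrix().round(3))
for n,uv in(("marker",(379,232)),("cutter",(328,254))):print(n,plane("top",uv,.009))
E
```

```text
pause [ 0.5594 -0.0646  0.132 ] [ 0.5585 -0.0641  0.139 ] [ 0.5564 -0.0717  0.139 ]
feed [ 0.5386 -0.0097  0.133 ] [ 0.5386 -0.0096  0.139 ] [ 0.5356 -0.0162  0.139 ]
cancel [0.5169 0.0448 0.1298] [0.5164 0.0448 0.139 ] [0.5133 0.0339 0.139 ]
0.11671405318804005 yaw 0.36897957670636955
yaw2 0.3701197872059191
feed [ 0.53647373 -0.01381479  0.139     ] pad [0.59344632 0.01107753 0.21160956] shut pad [0.58404122 0.00457907 0.139     ]
angle est 0.26588089261768416
[[ 0.946  0.324 -0.001]
 [ 0.324 -0.946  0.002]
 [-0.    -0.002 -1.   ]]
marker [ 0.46055191 -0.1225997   0.009     ]
cutter [0.39013198 0.04857068 0.009     ]
```

Call:
{"name": "apply_moves", "arguments": {"deltas": [[0.02, -0.02, -0.05, 0, 0, 0], [0.07, -0.06, -0.1, 0, 0, 0], [0.14, -0.12, -0.12, 0, 0, 0], [0.22, -0.18, -0.12, 0, 0, 0], [0.3, -0.25, -0.12, 0, 0, 0], [0.38, -0.32, -0.12, 0, 0, 0], [0.46, -0.39, -0.12, 0, 0, 0], [0.52, -0.44, -0.12, 0, 0, 0], [0.56, -0.47, -0.12, 0, 0, 0], [0.56, -0.47, -0.12, 0, 0, 0]], "gripper": -1}}

```text
time_s: 1.35
position: [0.4002, -0.3001, 0.2911]
eef_rot: [0.986, 0.166, -0.0, -0.0]
wrist_force: [-0.1, -0.5, 0.2]
width: -0.0
grip_force: 0.0
```

```bash
cat > g.py <<'E'
from h import *
import sys
from scipy.spatial.transform import Rotation as R
s=manip.read_state();T=np.array(list(map(float,sys.argv[1:4])))
M=R.from_quat(s['eef_rot']).as_matrix()
print(s['time_s'],s['position'].round(4),s['wrist_force'].round(2),round(s['width'],4),"tool x",M[:,0].round(3),"z",M[:,2].round(3),"share",(M.T@(T-s['position'])/.5).round(4))
E
python3 g.py .587 .008 .29
```

```text
1.35 [ 0.4002 -0.3001  0.2911] [-0.08 -0.54  0.18] -0.0 tool x [0.945 0.328 0.   ] z [-0.     0.001 -1.   ] share [ 0.5549 -0.4598  0.0025]
```

Call:
{"name": "apply_moves", "arguments": {"deltas": [[0.03, -0.02, 0, 0, 0, 0], [0.1, -0.08, 0, 0, 0, -0.005], [0.18, -0.15, 0, 0, 0, -0.01], [0.26, -0.22, 0, 0, 0, -0.017], [0.34, -0.28, 0, 0, 0, -0.017], [0.42, -0.35, 0, 0, 0, -0.017], [0.49, -0.41, 0, 0, 0, -0.017], [0.535, -0.445, 0, 0, 0, -0.017], [0.555, -0.46, 0, 0, 0, -0.017], [0.555, -0.46, 0, 0, 0, -0.017], [0.555, -0.46, 0, 0, 0, -0.017]]}}

```text
time_s: 2.72
position: [0.5869, 0.0034, 0.2911]
eef_rot: [0.984, 0.18, -0.0, 0.001]
wrist_force: [0.2, 0.4, -0.4]
width: 0.0004
grip_force: 0.0
```

```bash
python3 g.py .587 .008 .23; python3 - <<'E'
from h import *
a=optics.read_camera("top")[100:250,270:420,::-1];b=optics.read_camera("side")[100:300,260:460,::-1]
cv2.imwrite("pics/c.png",np.hstack([cv2.resize(a,(400,400)),cv2.resize(b,(400,400))]))
print(proj("top",manip.read_state()['position']),proj("side",manip.read_state()['position']))
E
```

```text
2.725 [0.5869 0.0034 0.2911] [ 0.15  0.43 -0.41] 0.0004 tool x [ 0.935  0.355 -0.001] z [-0.001 -0.001 -1.   ] share [ 0.0035 -0.0087  0.1222]
(np.float64(343.5393706810042), np.float64(181.45794293103222)) (np.float64(343.24792475587725), np.float64(152.4588452539601))
```

View pics/c.png

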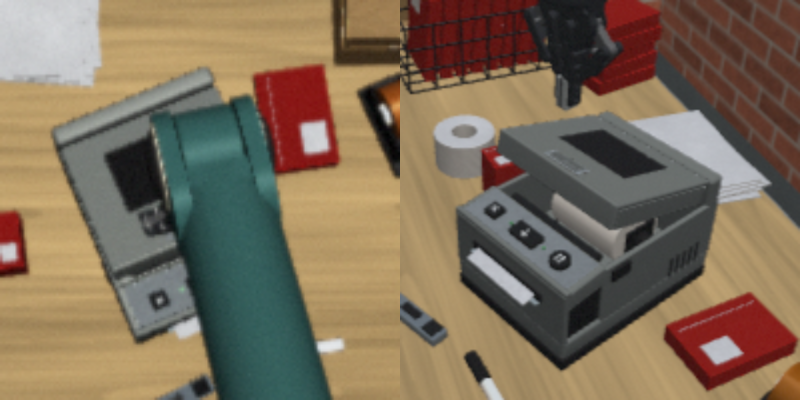

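The side view shows the fingertip straight above the pad. I'll descend and press slowly.

Call:
{"name": "apply_moves", "arguments": {"deltas": [[0.002, -0.004, 0.015, 0, 0, 0], [0.003, -0.008, 0.04, 0, 0, 0], [0.003, -0.009, 0.065, 0, 0, 0], [0.003, -0.009, 0.09, 0, 0, 0], [0.003, -0.009, 0.11, 0, 0, 0], [0.003, -0.009, 0.125, 0, 0, 0], [0.003, -0.009, 0.133, 0, 0, 0], [0.003, -0.009, 0.139, 0, 0, 0], [0.003, -0.009, 0.145, 0, 0, 0], [0.003, -0.009, 0.151, 0, 0, 0], [0.003, -0.009, 0.157, 0, 0, 0], [0.003, -0.009, 0.163, 0, 0, 0], [0.003, -0.009, 0.169, 0, 0, 0], [0.003, -0.009, 0.175, 0, 0, 0], [0.003, -0.009, 0.181, 0, 0, 0], [0.003, -0.009, 0.187, 0, 0, 0], [0.003, -0.009, 0.193, 0, 0, 0], [0.003, -0.009, 0.199, 0, 0, 0]]}}

```text
time_s: 5.08
position: [0.5871, 0.0102, 0.1915]
eef_rot: [0.983, 0.182, -0.0, 0.0]
wrist_force: [-1.2, -0.3, 2.1]
width: -0.0002
grip_force: 1.0
```

Call:
{"name": "apply_moves", "arguments": {"deltas": [[0, 0, 0.004, 0, 0, 0], [0, 0, 0.009, 0, 0, 0], [0, 0, 0.014, 0, 0, 0], [0, 0, 0.019, 0, 0, 0], [0, 0, 0.023, 0, 0, 0], [0, 0, 0.027, 0, 0, 0], [0, 0, 0.03, 0, 0, 0], [0, 0, 0.032, 0, 0, 0], [0, 0, 0.033, 0, 0, 0], [0, 0, 0.033, 0, 0, 0]]}}

```text
time_s: 6.32
position: [0.5874, 0.0103, 0.1752]
eef_rot: [0.983, 0.182, 0.0, -0.0]
wrist_force: [0.1, -1.4, -0.4]
width: 0.0002
grip_force: 0.2
```

Call:
{"name": "apply_moves", "arguments": {"deltas": [[0, 0, 0.002, 0, 0, 0], [0, 0, 0.003, 0, 0, 0], [0, 0, 0.004, 0, 0, 0], [0, 0, 0.004, 0, 0, 0]]}}

```text
time_s: 6.82
position: [0.5873, 0.0102, 0.1733]
eef_rot: [0.983, 0.182, 0.0, -0.0]
wrist_force: [-0.1, 0.1, 1.9]
width: 0.0004
grip_force: 0.7
```

Call:
{"name": "apply_moves", "arguments": {"deltas": [[0, 0, 0.001, 0, 0, 0], [0, 0, 0.002, 0, 0, 0], [0, 0, 0.003, 0, 0, 0], [0, 0, 0.003, 0, 0, 0], [0, 0, 0.003, 0, 0, 0]]}}

```text
time_s: 7.45
position: [0.5872, 0.0102, 0.1721]
eef_rot: [0.983, 0.182, 0.0, 0.0]
wrist_force: [-2.6, -0.0, 5.4]
width: -0.0001
grip_force: 2.7
```

Call:
{"name": "apply_moves", "arguments": {"deltas": [[0, 0, 0.001, 0, 0, 0], [0, 0, 0.002, 0, 0, 0], [0, 0, 0.002, 0, 0, 0], [0, 0, 0.002, 0, 0, 0]]}}

```text
time_s: 7.95
position: [0.5872, 0.0102, 0.172]
eef_rot: [0.983, 0.182, 0.0, 0.0]
wrist_force: [-4.2, -0.9, 10.2]
width: -0.0001
grip_force: 5.5
```

The cover is on its hard stop: the force rises without further motion. I'll lift off, go over the feed key and take a look.

Call:
{"name": "apply_moves", "arguments": {"deltas": [[0, 0, -0.01, 0, 0, 0], [0, 0, -0.03, 0, 0, 0], [-0.01, 0, -0.05, 0, 0, 0], [-0.04, 0.002, -0.05, 0, 0, 0], [-0.08, 0.004, -0.05, 0, 0, 0], [-0.107, 0.004, -0.04, 0, 0, 0], [-0.107, 0.004, -0.01, 0, 0, 0], [-0.107, 0.004, 0.02, 0, 0, 0], [-0.107, 0.004, 0.035, 0, 0, 0], [-0.107, 0.004, 0.035, 0, 0, 0]]}}

```text
time_s: 9.2
position: [0.5376, -0.0104, 0.1521]
eef_rot: [0.983, 0.182, -0.001, -0.0]
wrist_force: [0.5, 0.8, 0.8]
width: -0.0001
grip_force: 0.0
```

```bash
python3 g.py .538 -.011 .142; python3 - <<'E'
from h import *
b=optics.read_camera("side")[160:260,270:390,::-1]
cv2.imwrite("pics/d.png",cv2.resize(b,(720,600),interpolation=cv2.INTER_CUBIC))
E
```

```text
9.2 [ 0.5376 -0.0104  0.1521] [0.49 0.81 0.8 ] -0.0001 tool x [ 0.934  0.358 -0.002] z [-0.002  0.    -1.   ] share [0.0003 0.0014 0.0202]
```

View pics/d.png

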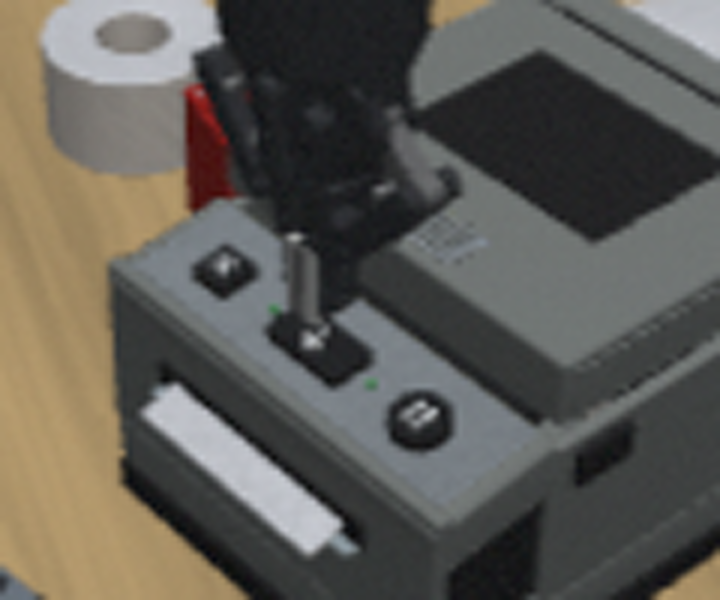

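The cover is shut and the tip stands over the feed key, whose centre is at about (320,340) in the crop. I'll press gently.

Call:
{"name": "apply_moves", "arguments": {"deltas": [[-0.002, 0, 0.006, 0, 0, 0], [-0.003, 0, 0.012, 0, 0, 0], [-0.003, 0, 0.017, 0, 0, 0], [-0.003, 0, 0.021, 0, 0, 0], [-0.003, 0, 0.024, 0, 0, 0], [-0.003, 0, 0.024, 0, 0, 0]]}}

```text
time_s: 10.0
position: [0.5366, -0.0113, 0.1413]
eef_rot: [0.983, 0.182, 0.0, 0.0]
wrist_force: [0.8, -0.3, 0.2]
width: 0.0002
grip_force: 0.3
```

Call:
{"name": "apply_moves", "arguments": {"deltas": [[0, 0, 0.002, 0, 0, 0], [0, 0, 0.004, 0, 0, 0], [0, 0, 0.005, 0, 0, 0], [0, 0, 0.005, 0, 0, 0]]}}

```text
time_s: 10.5
position: [0.5369, -0.0112, 0.1391]
eef_rot: [0.983, 0.182, 0.0, 0.0]
wrist_force: [0.0, 0.3, 4.9]
width: 0.0002
grip_force: 2.0
```

Call:
{"name": "apply_moves", "arguments": {"deltas": [[0, 0, 0.001, 0, 0, 0], [0, 0, 0.002, 0, 0, 0], [0, 0, 0.002, 0, 0, 0]]}}

```text
time_s: 10.88
position: [0.537, -0.0112, 0.1381]
eef_rot: [0.983, 0.182, 0.001, 0.0]
wrist_force: [0.3, 0.7, 5.2]
width: 0.0005
grip_force: 2.7
```

Call:
{"name": "apply_moves", "arguments": {"deltas": [[0, 0, -0.01, 0, 0, 0], [0, 0, -0.03, 0, 0, 0], [0, 0, -0.05, 0, 0, 0], [0, 0.03, -0.05, 0, 0, 0], [0, 0.07, -0.05, 0, 0, 0], [0, 0.1, -0.05, 0, 0, 0], [0, 0.116, -0.05, 0, 0, 0], [0, 0.116, -0.035, 0, 0, 0], [0, 0.116, -0.02, 0, 0, 0], [0, 0.116, -0.02, 0, 0, 0]]}}

```text
time_s: 12.12
position: [0.5564, -0.0647, 0.1467]
eef_rot: [0.983, 0.182, -0.001, -0.0]
wrist_force: [0.2, 0.2, -0.4]
width: 0.0002
grip_force: 0.0
```

```bash
python3 g.py .558 -.066 .142; python3 - <<'E'
from h import *
b=optics.read_camera("side")[160:260,270:390,::-1]
cv2.imwrite("pics/e.png",cv2.resize(b,(720,600),interpolation=cv2.INTER_CUBIC))
E
```

```text
12.125 [ 0.5564 -0.0647  0.1467] [ 0.16  0.19 -0.38] 0.0002 tool x [ 0.934  0.358 -0.002] z [-0.002  0.001 -1.   ] share [0.002  0.0036 0.0094]
```

View pics/e.png

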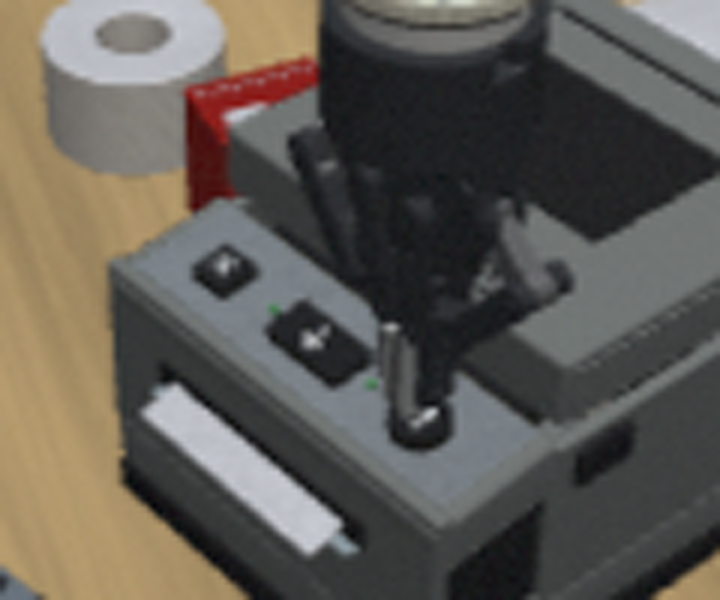

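The tip is over the round pause key at about (420,420), and the feed key is back up.

Call:
{"name": "apply_moves", "arguments": {"deltas": [[0, 0.003, 0.003, 0, 0, 0], [0, 0.003, 0.006, 0, 0, 0], [0, 0.003, 0.009, 0, 0, 0], [0, 0.003, 0.012, 0, 0, 0], [0, 0.003, 0.015, 0, 0, 0], [0, 0.003, 0.017, 0, 0, 0], [0, 0.003, 0.017, 0, 0, 0]]}}

```text
time_s: 13.05
position: [0.558, -0.0668, 0.1395]
eef_rot: [0.983, 0.182, 0.0, 0.0]
wrist_force: [0.3, 0.4, 3.5]
width: 0.0004
grip_force: 1.5
```

Call:
{"name": "apply_moves", "arguments": {"deltas": [[0, 0, 0.001, 0, 0, 0], [0, 0, 0.002, 0, 0, 0], [0, 0, 0.003, 0, 0, 0], [0, 0, 0.003, 0, 0, 0]]}}

```text
time_s: 13.55
position: [0.5582, -0.0667, 0.1381]
eef_rot: [0.983, 0.182, 0.001, 0.0]
wrist_force: [-0.2, 0.0, 5.4]
width: 0.0001
grip_force: 2.6
```

Call:
{"name": "apply_moves", "arguments": {"deltas": [[0, 0, -0.01, 0, 0, 0], [0, 0, -0.03, 0, 0, 0], [0, 0, -0.07, 0, 0, 0], [0, 0, -0.12, 0, 0, 0], [0, 0, -0.18, 0, 0, 0], [0, 0, -0.22, 0, 0, 0], [0, 0, -0.22, 0, 0, 0], [0, 0, -0.22, 0, 0, 0]]}}

```text
time_s: 14.55
position: [0.557, -0.067, 0.2469]
eef_rot: [0.983, 0.182, -0.001, -0.0]
wrist_force: [-0.2, -0.6, 0.6]
width: 0.0001
grip_force: 0.0
```

```bash
python3 - <<'E'
from h import *
b=optics.read_camera("side")[140:260,270:430,::-1]
cv2.imwrite("pics/f.png",cv2.resize(b,(720,540),interpolation=cv2.INTER_CUBIC))
E
```

```text
(no output)
```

View pics/f.png

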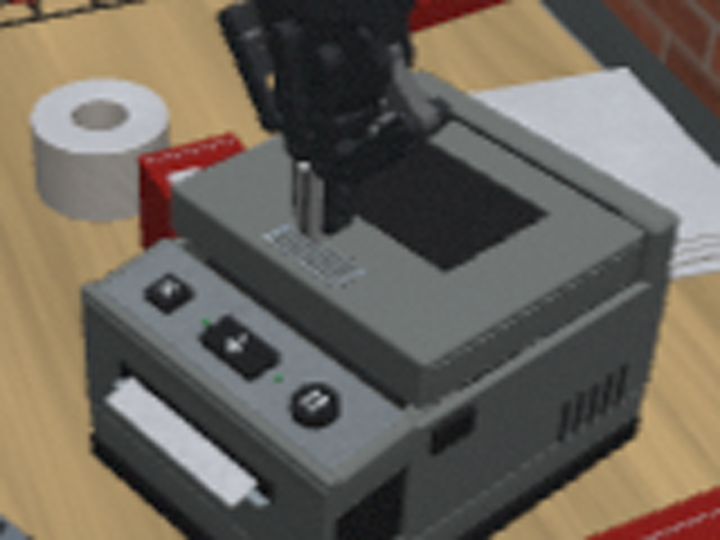

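The cover is shut, all the keys are up and the arm is clear, so I'll hand the job in.

```bash
python3 -c "
from bench import manip;print(manip.job_done())"
```

```text
the job is handed in; nothing more can be done
None
```

I pressed the cover shut to its hard stop, tapped the feed key and then the pause key (about 5 N each, both back up in the last picture), and handed the job in at about 15 s; no verdict was returned.

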